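# Walk the lens die block round to the fence

## Task

Without ever gripping, lifting or tipping it, walk the heavy metal die block round on the green mat by pushing at its corners with your fingertips, until its blue-banded face squarely faces the grey fence while still a couple of centimetres or more clear of it. Then push it straight up until that face sits flush against the fence, between the two yellow lines, and take your fingers away. Leave the lens tray, the bottle and the tape roll where they are.

Things in the scene. Friction and masses are not known exactly. Their poses are not given: they have to be found in the camera images.
- die_block: Loose solid aluminium die block, 100 mm (its x) by 120 mm (its y) by 50 mm high, 1.1 to 1.5 kg, too wide to grip; sliding it takes about 5 to 11 N. Origin: centre of its underside, z up. The blue band is on its +x face and the top edge above it. It starts with that face turned 45 to 110 degrees anticlockwise (from above) from facing the fence, its centre 120 to 155 mm in front of the fence.
- fence_mid (a point): Half-way along the foot of the grey fence's working face, on the mat's surface. Its +x is level and points square INTO the fence, away from the mat; +y along the fence; z up. The fence is fixed, 320 mm long, 18 mm thick, its top 30 mm above the mat. With the block flush and centred, the block's origin is at x = -50 mm, y = 0 here, the axes of both parallel.
- station: The fixed green mat that carries the fence, 6 mm thick. Origin under the fence_mid point, on the bench; same axes. The mat reaches 280 mm in front of the fence face (-x) and 170 mm to either side (y). Two yellow lines run out from the fence along x, at y = -83 and +83 mm.
- lens_tray: Bystander: shallow grey tray of black lenses, loose on the bench beyond the +y side of the mat, 170 by 110 mm, 22 mm high; origin at the centre of its underside.
- solvent_mid (a point): Bystander: amber bottle with white cap, loose, standing on the bench beyond the -y side of the mat, 52 mm diameter, 95 mm high; this point lies on its axis 45 mm above its foot.
- tape_mid (a point): Bystander: yellow tape roll, loose, lying flat on the bench beyond the -y side of the mat, 84 mm outside diameter, 24 mm high; this point is its centre.
Things that resemble listed ones, but are neither listed nor needed, are in the scene too. Of the things like the die_block, leave any that is turquoise; of the rest the smaller one is meant.

How it is judged:
On the way:
1. the blue face looks at the fence (within about 10 degrees) while still at least 15 mm clear of it (angle between the x axis of die_block and the x axis of fence_mid, either way round below 0.175 rad and x of fence_mid in the frame of die_block above 0.065 m), for 0.2 s.
At the end, for the whole second after the job is handed in: The blue face is flush with the fence (gap under 4 mm, within about 3 degrees), the block lies between the yellow lines (its centre within 25 mm of the fence's middle), flat on the mat and at rest (angle between the x axis of die_block and the x axis of fence_mid, either way round below 0.05 rad and x of fence_mid in the frame of die_block between 0.04 and 0.054 m and y of die_block in the frame of fence_mid between -0.025 and 0.025 m and height (world z) of die_block below 0.01 m and angle between die_block's own z axis and vertical below 0.04 rad and linear speed of die_block below 0.01 m/s); the robot touches nothing.
It fails at once if the block is lifted or tipped (height (world z) of die_block above 0.014 m or angle between die_block's own z axis and vertical above 0.12 rad).
It fails at once if the lens tray, bottle or tape roll is moved by more than 15 mm (distance of any of lens_tray, solvent_mid, tape_mid from where it was at the start of the episode above 0.015 m).
It also fails if it takes over 72 s, if anything falls off the work surface, if the arm or the gripper's body presses on something with over 40 N, if the wrist force passes 120 N, or if a joint passes its speed limit or range.

## Robot

A 6-joint arm with a two-finger parallel gripper is mounted at the origin on the work surface. World frame = base frame: x ahead of the robot, y to its left, z up, the work surface at z = 0. Lengths are in m, angles in rad, forces in N, time in s.
With the tool pointing down it reaches from about 0.35 to 0.975 m from the base axis. Payload 4.9 kg.
Tool frame: the origin (TCP) lies on the centre line of the jaws, within the pads' length; the fingertips stand ctrl.tcp_to_tips ahead of it and the grasp point (between the pads) lies 3 mm ahead of it (ctrl.tcp_to_tips is the distance from the TCP to the fingertips, in m); z points along the fingers, y is the direction in which the jaws open and shut (so a half turn about z gives the same grasp; the last joint's range is limited). The gripper opens to 85 mm and grips with 20 to 120 N. Pads are 22 mm wide; open, the fingers measure 114 mm over their backs; the gripper's body (76 mm by 85 mm) begins 54 mm behind the grasp point. The pads swing forward as they close: fully open they stand 13 mm farther back than shut.
Start: joints at [-1.429, 0.053, 1.613, -0, 1.476, -0.119], TCP at [0.161, -0.604, 0.253] pointing down, gripper open.
Joint ranges: [-3.01, 3.01], [-1.01, 2.22], [0.06, 2.58], [-1.02, 4.17], [0.09, 2.62], [-3.14, 3.14]. Speed limits (rad/s): [2.57, 2.57, 3.14, 3.14, 3.14, 3.14].

## Interface

Orientations are given as a rotation vector (axis times angle).
In Python, from station import ctrl, vision gives the robot as it stands.
- The arm moves only by the tool jog_arm, never from a script. Its argument "deltas" is a list of rows, each a list of 7 numbers: the turn, a rotation vector about the tool's x, y, z in rad, then the shift along the tool's x, y, z in cm, then the opening, from 0 (shut) to 1 (fully open). A call has 1 to 12 rows; each row shifts and turns the commanded pose from where the row before left it, along the tool's axes as they then stand; what a row does not reach is not made up. A row lasts 1/12 s, in which the tool goes at most 41.7 mm and 7.16 degrees, less where a joint would pass 70% of its speed; a pose out of reach is approached as far as the arm can. A call with a gripper value outside its range is refused whole. The fingers move at their own pace and stop on an object; "grip_force" is the grip in N (left out, the last holds). Time passes only in rows, so rows that do not move let the fingers close. It gives the time, the measured TCP pose, the force and the opening at its end, in the units of the state.
- ctrl.get_obs(): the state, without advancing time (a new reading comes with each control period).
- vision.get_image(name): name is "side" or "top" or "wrist"; returns (picture, depth): 384x512x3 uint8, red, green, blue; 384x512 float32, m along the optical axis (not along the pixel's ray), 0 where there is no reading.
- vision.calibration(name): a dict with "fx", "fy", "cx", "cy" (pixels), "rvec" (rotation vector, rad) and "tvec" (3), from world to camera coordinates, as OpenCV has them; the wrist camera has in their place "hand_eye" (4x4, takes a point from camera to tool coordinates, whose origin is the TCP and whose axes are the flange's). Camera axes: x right, y down, z forward; pixel columns grow to the right and rows downward; lengths in m; the calibration is good to about 2 mm. A picture is of the moment at which its call begins: read the wrist's pose just before it. calibration takes no time and is no camera call.
- ctrl.finish_job(): hands the job in, once; it reports no verdict.
The state is a dict: "t": time; "q": joint angles; "dq": joint speeds; "effort": joint torques, N m; "tool_pos": TCP position; "tool_rot": TCP orientation; "contact_force": force on the tool from outside, world axes, zero at the start; "wrist_torque": the same for the moment, N m; "opening": finger opening in m.
Only numpy, scipy, OpenCV 4.12 (cv2) and the standard library are available. Lean on these libraries where they do the work, as an engineer would, in place of code of your own. Each camera call takes 0.05 s, during which the arm holds its last target. There are 200 camera calls.

## Working session

There is one attempt and no reset: what is moved stays moved. The work goes in short steps, Python scripts to look and compute and a tool call to move; the robot and the scene stay as the last step left them, time stands still between calls to the robot, and variables do not carry over. Pictures are saved under pics/ and viewed, about 8 in all and at most 12, crops included, and the job is handed in when it is done.

Besides the shell and the picture viewer there is one more tool, called in YAML: its name, and indented under it one key for each argument. jog_arm: Moves the arm, as the interface text tells. Its arguments: {"type":"object","properties":{"deltas":{"type":"array"},"grip_force":{"type":"number"}},"required":["deltas"]}

```bash
mkdir -p pics; ls; cat > h.py <<'E'
import numpy as np, cv2
from station import ctrl, vision
def shot(n,f):
    im,d=vision.get_image(n); cv2.imwrite(f'pics/{f}.png',im[:,:,::-1]); np.savez(f'pics/{f}.npz',d=d,im=im); return im,d
def pix2w(n,u,v,z=None,d=None):
    c=vision.calibration(n); R=cv2.Rodrigues(np.array(c['rvec'],float))[0]; t=np.array(c['tvec']).ravel()
    r=np.array([(u-c['cx'])/c['fx'],(v-c['cy'])/c['fy'],1.])
    o=-R.T@t; w=R.T@r
    s=(z-o[2])/w[2] if z is not None else d
    return o+s*w
E
python3 - <<'E'
from h import *
o=ctrl.get_obs(); print(o['tool_pos'],o['tool_rot'],o['opening'],ctrl.tcp_to_tips)
a,_=shot('top','top0'); b,_=shot('side','side0')
cv2.imwrite('pics/top0b.png',cv2.resize(a[:,:,::-1],(800,600),interpolation=cv2.INTER_CUBIC))
E
```

```text
pics
[ 0.1610923  -0.60329189  0.25208868] [-3.11291940e+00 -4.08286364e-01  8.39534690e-06] 0.0850577414695711 0.022
```

View pics/top0b.png

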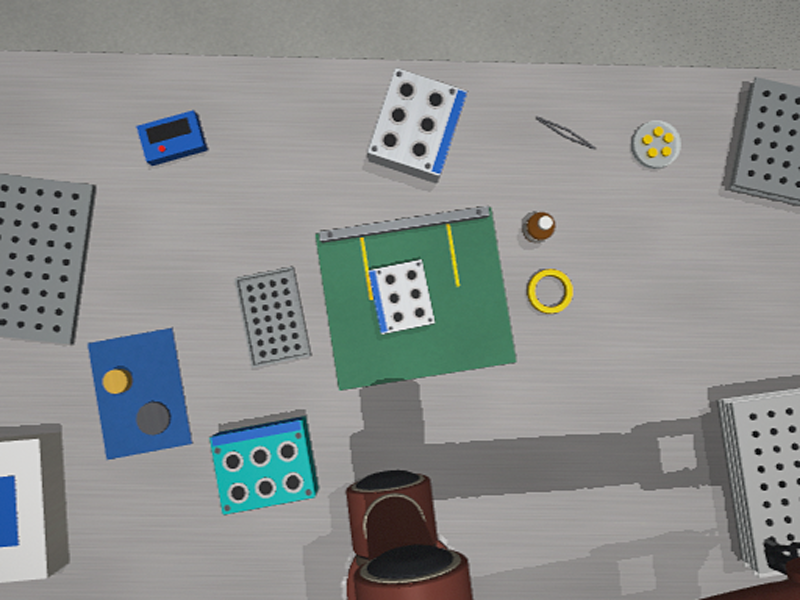

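View pics/side0.png

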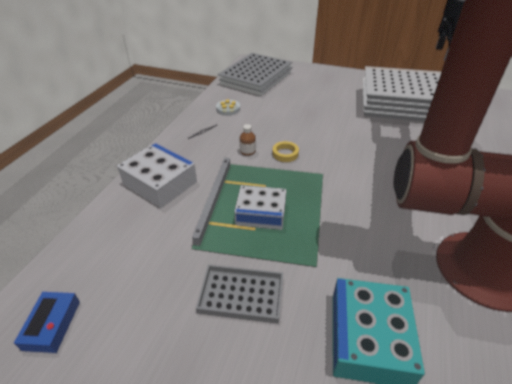

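The robot is at the bottom of the top view. The white block (400,297 of 800x600) stands on the mat with its blue face to the left, the fence is at the top, the tray is at left (273,315), and the bottle (540,226) and tape (550,290) are at right. Next I'll measure them.

```bash
cat >> h.py <<'E'
def blk(im,lo=(205,125),hi=(335,250)):
    """top face of block: white+blue blob in top view -> centre xy, yaw of blue normal, sizes"""
    x0,y0=lo;x1,y1=hi; c=im[y0:y1,x0:x1].astype(int); r,g,b=c[...,0],c[...,1],c[...,2]
    w=((r>165)&(g>165)&(b>165)).astype(np.uint8)
    bl=((b>r+60)&(b>g+40)).astype(np.uint8)
    w=cv2.morphologyEx(w,cv2.MORPH_OPEN,np.ones((3,3)))
    cs=cv2.findContours(w,cv2.RETR_EXTERNAL,cv2.CHAIN_APPROX_NONE)[0]
    cs=max(cs,key=cv2.contourArea).reshape(-1,2)+[x0,y0]
    P=np.array([pix2w('top',u,v,z=.056)[:2] for u,v in cs],np.float32)
    v,u=np.nonzero(bl); B=np.array([pix2w('top',a+x0,q+y0,z=.056)[:2] for a,q in zip(u,v)])
    return cv2.minAreaRect(P),cv2.boxPoints(cv2.minAreaRect(P)),B.mean(0),len(B)
E
python3 - <<'E'
from h import *
im=np.load('pics/top0.npz')['im']
print(blk(im))
a=im[125:255,195:350,::-1]; cv2.imwrite('pics/c0.png',cv2.resize(a,None,fx=4.6,fy=4.6,interpolation=cv2.INTER_CUBIC))
c=vision.calibration('top');print(c)
E
```

```text
(((0.5373659133911133, 0.008395470678806305), (0.1181560680270195, 0.08672244101762772), 12.276521682739258), array([[ 0.47041893,  0.03820338],
       [ 0.4888587 , -0.04653596],
       [ 0.6043129 , -0.02141244],
       [ 0.5858731 ,  0.0633269 ]], dtype=float32), array([0.52594429, 0.05685431]), 170)
{'fx': 475.0666242413477, 'fy': 475.0666242413477, 'cx': 258.18234649075526, 'cy': 189.52314122584374, 'rvec': array([ 2.22208007, -2.18649141,  0.08171358]), 'tvec': array([3.20999555e-04, 5.37910590e-01, 1.38150890e+00])}
```

View pics/c0.png

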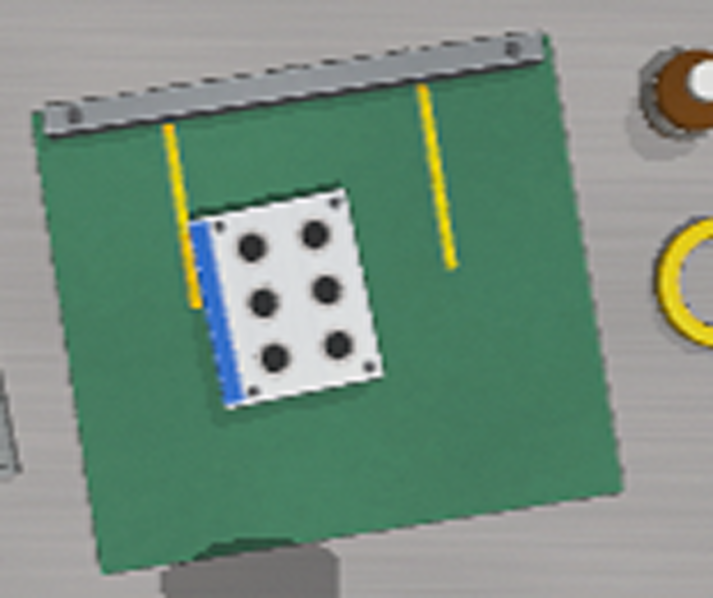

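```bash
python3 - <<'E'
from h import *
f=lambda u,v,z=.006: pix2w('top',195+(u+.5)/4.6-.5,125+(v+.5)/4.6-.5,z=z)[:2]
M={k:f(*p) for k,p in dict(TL=(35,112),TR=(548,33),BR=(622,492),BL=(102,573),y1a=(168,125),y2a=(422,86),y1b=(197,308),y2b=(453,270),f1=(48,137),f2=(546,65)).items()}
for k,v in M.items(): print(k,v.round(4))
print('ftop',f(48,132,.036),f(543,60,.036))
an=lambda a,b:np.degrees(np.arctan2(*(b-a)[::-1]))
print(an(M['BL'],M['TL']),an(M['BR'],M['TR']),an(M['BR'],M['BL'])-90,an(M['TR'],M['TL'])-90,an(M['y1b'],M['y1a']),an(M['y2b'],M['y2a']))
yaw=np.radians(np.mean([an(M['BL'],M['TL']),an(M['BR'],M['TR']),an(M['BR'],M['BL'])-90,an(M['TR'],M['TL'])-90]))
X=np.array([np.cos(yaw),np.sin(yaw)]);Y=np.array([-X[1],X[0]])
# centre y from mat edges / front edge +280 => fence point
m=(M['BL']+M['BR'])/2+.28*X
m2=(M['y1a']+M['y2a'])/2
print('yaw',np.degrees(yaw),'fence_mid',m,'from lines',m2, 'f', (M['f1']+M['f2'])/2)
for k in M: print(k,((M[k]-m)@X).round(4),((M[k]-m)@Y).round(4))
blu=np.array([-.2127,.9771]); c=np.array([.53737,.0084])+.0066*blu
print('blk',c,(c-m)@X,(c-m)@Y)
for n,p in (('c1',(190,220)),('c2',(345,188)),('c3',(383,376)),('c4',(228,409))):
  w=f(*p,z=.056); print(n,w,(w-m)@X,(w-m)@Y)
E
```

```text
TL [0.6558 0.1765]
TR [ 0.7135 -0.1542]
BR [ 0.4176 -0.2046]
BL [0.3612 0.1274]
y1a [0.649  0.0908]
y2a [ 0.6774 -0.0728]
y1b [0.5312 0.07  ]
y2b [ 0.5585 -0.0943]
f1 [0.6398 0.1678]
f2 [ 0.6926 -0.1531]
ftop [0.63917403 0.16505765] [ 0.6908047  -0.14706783]
9.449360608555176 9.660687779756742 9.636124803670938 9.8919617144672 10.012062680429446 10.236745926914697
yaw 9.659533726612514 fence_mid [0.66542443 0.00842947] from lines [0.6631636  0.00898746] f [0.66617364 0.007351  ]
TL 0.0187 0.1673
TR 0.0201 -0.1684
BR -0.2801 -0.1684
BL -0.2799 0.1684
y1a -0.0024 0.084
y2a -0.0019 -0.0821
y1b -0.122 0.0832
y2b -0.1227 -0.0833
f1 0.0015 0.1614
f2 -0.0004 -0.1638
blk [0.53596618 0.01484886] -0.12654569219458447 0.028050586902817358
c1 [0.58335339 0.07415043] -0.06987993307152233 0.07856014712605697
c2 [ 0.60499044 -0.02175073] -0.06464120224868737 -0.019611903135089093
c3 [ 0.48856856 -0.04695742] -0.1836419907461153 -0.024926416214740697
c4 [0.46667057 0.04858763] -0.18919771194473836 0.07293834159291497
```

jog_arm:
  deltas:
    - [0,0,0.09,0,0,0,0]
    - [0,0,0,2.1,-2.53,0,0]
    - [0,0,0,2.1,-2.53,0,0]
    - [0,0,0,2.1,-2.53,0,0]
    - [0,0,0,2.1,-2.53,0,0]
    - [0,0,0,2.1,-2.53,0,0]
    - [0,0,0,2.1,-2.53,0,0]
    - [0,0,0,2.1,-2.53,0,0]
    - [0,0,0,2.1,-2.53,0,0]
    - [0,0,0,2.1,-2.53,0,0]
    - [0,0,0,2.1,-2.53,0,0]
    - [0,0,0,2.1,-2.53,0,0]

```text
t: 1.1
tool_pos: [0.3418, -0.2887, 0.2529]
tool_rot: [-3.13, -0.267, 0.0]
contact_force: [0.3, 0.1, -0.2]
opening: -0.0
```

jog_arm:
  deltas:
    - [0,0,0,2.1,-2.53,0.5,0]
    - [0,0,0,2.1,-2.53,0.5,0]
    - [0,0,0,2.1,-2.53,0.5,0]
    - [0,0,0,2.1,-2.53,0.5,0]
    - [0,0,0,2.1,-2.53,0.5,0]
    - [0,0,0,2.1,-2.53,0.5,0]
    - [0,0,0,2.1,-2.53,0.5,0]
    - [0,0,0,2.1,-2.53,0.5,0]
    - [0,0,0,2.1,-2.53,0.5,0]
    - [0,0,0,2.1,-2.53,0.5,0]
    - [0,0,0,2.1,-2.53,0.5,0]
    - [0,0,0,2.1,-2.53,0.5,0]

```text
t: 2.1
tool_pos: [0.5385, 0.0534, 0.1925]
tool_rot: [3.13, 0.269, -0.001]
contact_force: [0.4, 0.2, -0.1]
opening: -0.0
```

```bash
cat >> h.py <<'E'
YAW=np.radians(9.75); M0=np.array([.6655,.0085]); X=np.array([np.cos(YAW),np.sin(YAW)]);Y=np.array([-X[1],X[0]])
def toF(p): d=np.asarray(p)[:2]-M0; return np.array([d@X,d@Y])*100
def st():
    o=ctrl.get_obs(); R=cv2.Rodrigues(np.array(o['tool_rot']))[0]
    print('t',round(o['t'],2),'F cm',toF(o['tool_pos']).round(2),'z',round(o['tool_pos'][2]*100,2),'toolx-F deg',round(np.degrees(np.arctan2(R[1,0],R[0,0])-YAW),2),'tilt',R[2,:2].round(3),'f',np.round(o['contact_force'],1),'op',round(o['opening'],4))
E
python3 -c "
from h import *
st()"
```

```text
t 2.1 F cm [-11.76   6.58] z 19.25 toolx-F deg 0.06 tilt [-0.001 -0.   ] f [ 0.4  0.2 -0.1] op -0.0
```

jog_arm:
  deltas:
    - [0,0,0,1.85,-2.5,0,0]
    - [0,0,0,1.85,-2.5,0,0]
    - [0,0,0,0,0,2.9,0]
    - [0,0,0,0,0,2.9,0]
    - [0,0,0,0,0,2.9,0]
    - [0,0,0,0,0,2.9,0]
    - [0,0,0,0,0,2.9,0]
    - [0,0,0,0,0.3,0,0]
    - [0,0,0,0,0.7,0,0]
    - [0,0,0,0,0.7,0,0]
    - [0,0,0,0,0.4,0,0]
    - [0,0,0,0,0.4,0,0]

```text
t: 3.1
tool_pos: [0.5727, 0.0829, 0.0509]
tool_rot: [-3.128, -0.266, -0.009]
contact_force: [2.5, 5.7, -1.8]
opening: -0.0001
```

jog_arm:
  deltas:
    - [0,0,0,0,0.4,0,0]
    - [0,0,0,0,0.4,0,0]
    - [0,0,0,0,0.4,0,0]
    - [0,0,0,0,0.4,0,0]
    - [0,0,0,0,0.4,0,0]
    - [0,0,0,0,0.4,0,0]

```text
t: 3.6
tool_pos: [0.5768, 0.0597, 0.051]
tool_rot: [-3.128, -0.267, -0.01]
contact_force: [3.5, 5.2, -1.8]
opening: -0.0004
```

```bash
python3 -c "
from h import *
st()
a,_=shot('top','top1'); b,_=shot('side','side1')
cv2.imwrite('pics/m1.png',np.hstack([cv2.resize(a[115:265,190:350],None,fx=2.5,fy=2.5),cv2.resize(b[150:300,180:340],None,fx=2.5,fy=2.5)])[:,:,::-1])
"
```

```text
t 3.6 F cm [-7.87  6.55] z 5.1 toolx-F deg -0.0 tilt [ 0.006 -0.002] f [ 3.5  5.2 -1.8] op -0.0004
```

View pics/m1.png

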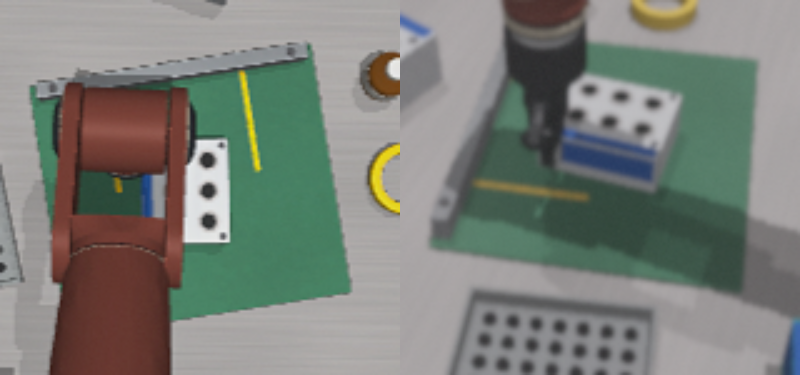

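jog_arm:
  deltas:
    - [0,0,0,0,0.4,0,0]
    - [0,0,0,0,0.4,0,0]
    - [0,0,0,0,0.4,0,0]
    - [0,0,0,0,0.4,0,0]
    - [0,0,0,0,0.4,0,0]
    - [0,0,0,0,0.4,0,0]
    - [0,0,0,0,0.4,0,0]
    - [0,0,0,0,0.4,0,0]
    - [0,0,0,0,-1.0,0,0]
    - [0,0,0,0,-1.0,-2.5,0]
    - [0,0,0,0,-2.0,-3.5,0]
    - [0,0,0,0,-3.5,-2,0]

```text
t: 4.7
tool_pos: [0.5685, 0.1001, 0.132]
tool_rot: [3.128, 0.262, 0.006]
contact_force: [2.1, -0.0, 1.2]
opening: -0.0001
```

jog_arm:
  deltas:
    - [0,0,0,0,-4,0,0]
    - [0,0,0,0,-4,0,0]

```text
t: 4.87
tool_pos: [0.5547, 0.1814, 0.1319]
tool_rot: [3.13, 0.265, 0.009]
contact_force: [-0.6, -0.3, 0.1]
opening: -0.0001
```

```bash
cat >> h.py <<'E'
def look(tag):
    st(); a,_=shot('top',tag)
    r,bx,B,n=blk(a); c=np.array(r[0]); w,h=r[1]
    print('white size mm',round(w*1e3),round(h*1e3),'nblue',n)
    # axes: side direction (of 4) closest to blue-white vector
    best=max((np.array([np.cos(t),np.sin(t)]) for t in np.radians(r[2])+np.arange(4)*np.pi/2),key=lambda d:d@(B-c))
    cc=toF(c+.0066*best); yaw=np.degrees(np.arctan2(best[1],best[0])-YAW)
    print('block F cm',cc.round(2),'yaw rel',round(yaw,1))
    ct,s=np.cos(np.radians(yaw)),np.sin(np.radians(yaw))
    for nme,q in dict(BL=(5,6),BR=(5,-6),RR=(-5,-6),RL=(-5,6)).items(): print(nme,(cc+[ct*q[0]-s*q[1],s*q[0]+ct*q[1]]).round(2))
    return a
E
python3 -c "
from h import *
a=look('top2')
cv2.imwrite('pics/m2.png',cv2.resize(a[115:265,190:350],None,fx=3,fy=3)[:,:,::-1])
"
```

```text
t 4.87 F cm [-7.99 18.92] z 13.19 toolx-F deg -0.05 tilt [0.005 0.001] f [-0.6 -0.3  0.1] op -0.0001
white size mm 378 119 nblue 176
block F cm [-0.68 -2.82] yaw rel 166.4
BL [-6.96 -7.48]
BR [-4.13  4.19]
RR [5.59 1.83]
RL [ 2.76 -9.83]
```

View pics/m2.png

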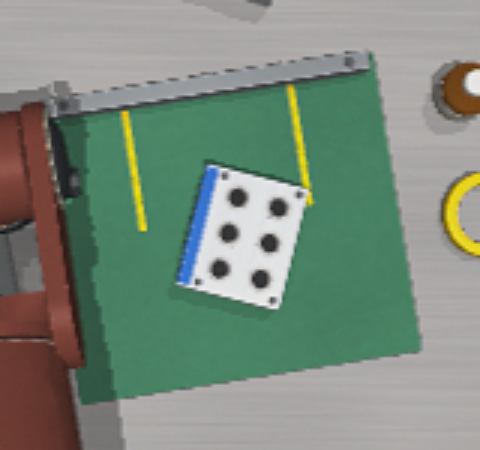

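The picture shows the block clear of the arm, turned clockwise by about 25° and shifted right. My mask merged with the bench, so I'll restrict it to the mat.

```bash
python3 - <<'E'
s=open('h.py').read()
s=s.replace("    w=cv2.morph","""    P=np.array([M0+a*X+b*Y for a,b in ((-.275,-.165),(-.275,.165),(-.01,.165),(-.01,-.165))]); cal=vision.calibration('top')
    K=np.array([[cal['fx'],0,cal['cx']],[0,cal['fy'],cal['cy']],[0,0,1]])
    pp=cv2.projectPoints(np.c_[P,np.full(4,.03)],np.array(cal['rvec'],float),np.array(cal['tvec'],float),K,None)[0].reshape(-1,2)-[x0,y0]
    mk=np.zeros_like(w); cv2.fillPoly(mk,[pp.astype(np.int32)],1); w*=mk; bl*=mk
    w=cv2.morph""")
s=s.replace("def look(tag):\n    st(); a,_=shot('top',tag)","def look(tag,old=False):\n    st(); a=np.load(f'pics/{tag}.npz')['im'] if old else shot('top',tag)[0]")
open('h.py','w').write(s)
E
python3 -c "
from h import *
look('top0',1);look('top2',1)"
```

```text
t 4.92 F cm [-8.13 19.59] z 13.07 toolx-F deg 0.26 tilt [ 0.003 -0.004] f [-2.8  3.6 -0.7] op 0.0001
white size mm 118 87 nblue 170
block F cm [-12.66   2.82] yaw rel 92.5
BL [-18.87   7.55]
BR [-6.89  8.08]
RR [-6.44 -1.91]
RL [-18.43  -2.44]
t 4.92 F cm [-8.13 19.59] z 13.07 toolx-F deg 0.26 tilt [ 0.003 -0.004] f [-2.8  3.6 -0.7] op 0.0001
white size mm 86 118 nblue 176
block F cm [-14.46  -0.96] yaw rel 67.1
BL [-18.04   5.98]
BR [-6.99  1.31]
RR [-10.87  -7.9 ]
RL [-21.93  -3.24]
```

jog_arm:
  deltas:
    - [0,0,0,-1.58,3.01,0,0]
    - [0,0,0,-1.58,3.01,0,0]
    - [0,0,0,-1.58,3.01,0,0]
    - [0,0,0,-1.58,3.01,0,0]
    - [0,0,0,-1.58,3.01,0,0]
    - [0,0,0,-1.58,3.01,0,0]
    - [0,0,0,-1.58,3.01,0,0]
    - [0,0,0,-1.58,3.01,0,0]
    - [0,0,0,-1.58,3.01,0,0]
    - [0,0,0,0,0,2.7,0]
    - [0,0,0,0,0,2.7,0]
    - [0,0,0,0,0,2.7,0]

```text
t: 5.92
tool_pos: [0.4596, -0.1123, 0.0476]
tool_rot: [3.128, 0.265, 0.003]
contact_force: [0.5, -0.8, -0.5]
opening: -0.0004
```

```bash
python3 -c "
from h import *
st()"
```

```text
t 5.92 F cm [-22.33  -8.41] z 4.76 toolx-F deg -0.06 tilt [0.002 0.002] f [ 0.5 -0.8 -0.5] op -0.0004
```

jog_arm:
  deltas:
    - [0,0,0,0,-1.1,0,0]
    - [0,0,0,0,-1.1,0,0]
    - [0,0,0,0,-0.8,0,0]
    - [0,0,0,0,-0.5,0,0]
    - [0,0,0,0,-0.5,0,0]
    - [0,0,0,0.05,-0.5,0,0]
    - [0,0,0,0.05,-0.5,0,0]
    - [0,0,0,0.05,-0.5,0,0]
    - [0,0,0,0.1,-0.5,0,0]
    - [0,0,0,0.1,-0.5,0,0]
    - [0,0,0,0.15,-0.5,0,0]
    - [0,0,0,0.15,-0.5,0,0]

```text
t: 6.92
tool_pos: [0.4536, -0.0367, 0.049]
tool_rot: [3.127, 0.269, 0.0]
contact_force: [-5.2, -5.7, 3.7]
opening: 0.0001
```

```bash
python3 -c "
from h import *
a=look('top3');b,_=shot('side','side3')
cv2.imwrite('pics/m3.png',np.hstack([cv2.resize(a[115:265,190:350],None,fx=2.5,fy=2.5),cv2.resize(b[150:300,180:340],None,fx=2.5,fy=2.5)])[:,:,::-1])
"
```

```text
t 6.92 F cm [-21.65  -0.87] z 4.9 toolx-F deg 0.09 tilt [-0.     0.003] f [-5.2 -5.7  3.7] op 0.0001
white size mm 86 52 nblue 169
block F cm [-11.06  -2.1 ] yaw rel 47.5
BL [-12.11   5.64]
BR [-3.25 -2.46]
RR [-10.01  -9.84]
RL [-18.86  -1.74]
```

View pics/m3.png

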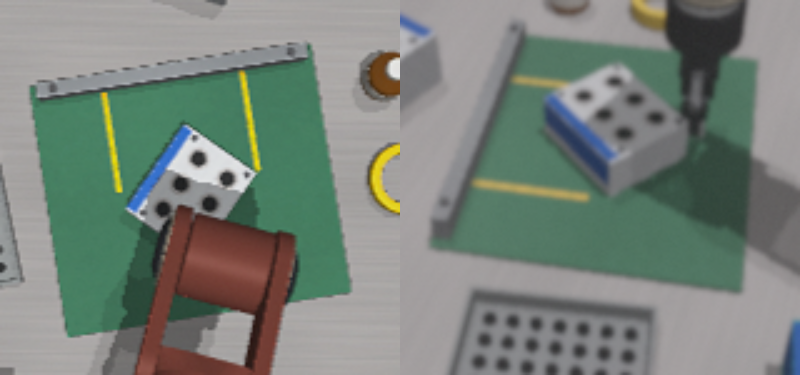

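The block is now at about 47°. The blue top edge runs from (127,209) to (183,124) in the left crop, and the finger is behind its near corner.

```bash
cat >> h.py <<'E'
def edge(p,q,s=2.5,o=(190,115)):
    """block pose from blue outer top edge pixels p=BL,q=BR in a crop"""
    a,b=[toF(pix2w('top',o[0]+(u+.5)/s-.5,o[1]+(v+.5)/s-.5,z=.056)) for u,v in (p,q)]
    d=(a-b)/np.linalg.norm(a-b); n=np.array([d[1],-d[0]]); c=(a+b)/2-5*n
    print('len',np.linalg.norm(a-b).round(2),'c',c.round(2),'yaw',np.degrees(np.arctan2(n[1],n[0])).round(1),'RL',(c-5*n+6*d).round(2),'RR',(c-5*n-6*d).round(2),'BL',a.round(2),'BR',b.round(2))
E
python3 -c "
from h import *
edge((127,209),(183,124))"
```

```text
len 11.64 c [-13.52   0.08] yaw 47.9 RL [-21.32   0.4 ] RR [-12.42  -7.65] BL [-14.48   7.69] BR [-5.85 -0.11]
```

jog_arm:
  deltas:
    - [0,0,0,0.17,-0.47,0,0]
    - [0,0,0,0.2,-0.46,0,0]
    - [0,0,0,0.22,-0.45,0,0]
    - [0,0,0,0.24,-0.44,0,0]
    - [0,0,0,0.26,-0.42,0,0]
    - [0,0,0,0.29,-0.41,0,0]
    - [0,0,0,0.31,-0.39,0,0]
    - [0,0,0,0.33,-0.38,0,0]
    - [0,0,0,0.35,-0.36,0,0]
    - [0,0,0,0.37,-0.34,0,0]

```text
t: 7.85
tool_pos: [0.472, 0.0091, 0.0484]
tool_rot: [3.129, 0.269, -0.007]
contact_force: [-10.4, -4.5, 10.2]
opening: -0.0001
```

```bash
python3 -c "
from h import *
a=look('top4')
cv2.imwrite('pics/m4.png',cv2.resize(a[115:265,190:350],None,fx=4,fy=4)[:,:,::-1])
"
```

```text
t 7.85 F cm [-19.06   3.34] z 4.84 toolx-F deg 0.09 tilt [-0.005  0.001] f [-10.4  -4.5  10.2] op -0.0001
white size mm 106 62 nblue 165
block F cm [-9.62 -1.1 ] yaw rel 53.8
BL [-11.5    6.48]
BR [-1.83 -0.62]
RR [-7.74 -8.68]
RL [-17.42  -1.59]
```

View pics/m4.png

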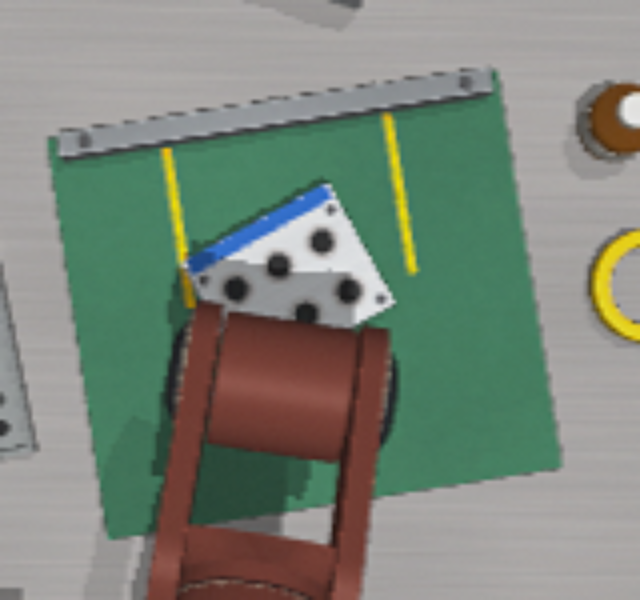

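```bash
python3 -c "
from h import *
edge((187,264),(327,183),s=4)"
```

```text
len 11.57 c [-11.87   0.88] yaw 21.4 RL [-18.71   4.64] RR [-14.34  -6.53] BL [-9.32  8.09] BR [-5.1  -2.68]
```

jog_arm:
  deltas:
    - [0,0,0,0.43,-0.25,0,0]
    - [0,0,0,0.44,-0.23,0,0]
    - [0,0,0,0.45,-0.21,0,0]
    - [0,0,0,0.46,-0.19,0,0]
    - [0,0,0,0.47,-0.17,0,0]
    - [0,0,0,0.48,-0.14,0,0]
    - [0,0,0,0.48,-0.12,0,0]
    - [0,0,0,-0.8,0,0,0]
    - [0,0,0,-1.5,0,0,0]
    - [0,0,0,-1.5,0,0,0]

```text
t: 8.73
tool_pos: [0.4655, 0.0215, 0.0482]
tool_rot: [-3.13, -0.269, -0.004]
contact_force: [-0.3, -0.1, 0.7]
opening: -0.0001
```

```bash
cat >> h.py <<'E'
def blue(im,lo=(205,125),hi=(335,250)):
    x0,y0=lo;x1,y1=hi; c=im[y0:y1,x0:x1].astype(int); r,g,b=c[...,0],c[...,1],c[...,2]
    v,u=np.nonzero((b>r+50)&(b>g+30))
    P=np.array([toF(pix2w('top',a+x0,q+y0,z=.056)) for a,q in zip(u,v)],np.float32)
    r=cv2.minAreaRect(P); bx=cv2.boxPoints(r)
    e=max((bx[1]-bx[0],bx[2]-bx[1]),key=np.linalg.norm); d=e/np.linalg.norm(e); n=np.array([d[1],-d[0]])
    if n[0]<0:n=-n
    w,l=sorted(r[1]); print('strip cm',round(w,2),round(l,2),'c',(np.array(r[0])-n*4.35).round(2),'yaw',np.degrees(np.arctan2(n[1],n[0])).round(1))
E
python3 -c "
from h import *
a=np.load('pics/top4.npz')['im'];blue(a)
st();a,_=shot('top','top5');blue(a)
cv2.imwrite('pics/m5.png',cv2.resize(a[115:265,190:350],None,fx=4,fy=4)[:,:,::-1])
"
```

```text
strip cm 1.2 11.53 c [-11.66   1.11] yaw 20.4
t 8.73 F cm [-19.49   4.67] z 4.82 toolx-F deg 0.06 tilt [0.002 0.   ] f [-0.3 -0.1  0.7] op -0.0001
strip cm 1.28 11.51 c [-9.63  0.87] yaw 3.4
```

View pics/m5.png

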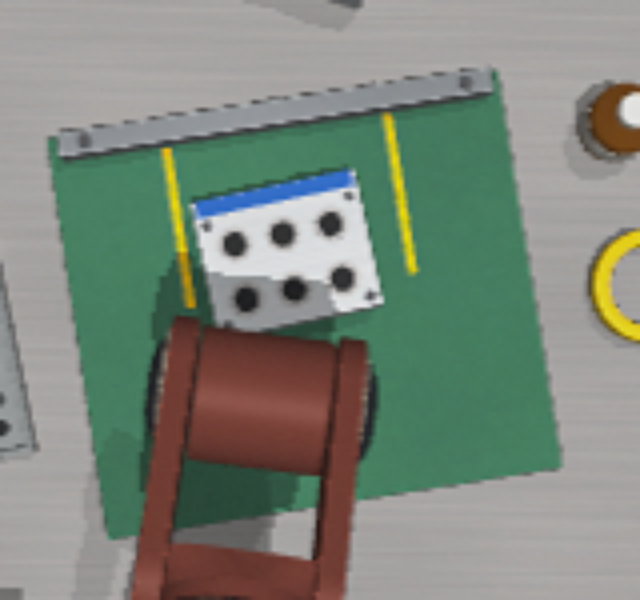

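The block now faces the fence to within about 3.4°, at F (-9.6, 0.9) cm, with roughly 46 mm of clearance. Next I'll open the fingers and push straight with both tips.

jog_arm:
  deltas:
    - [0,0,0,0,1.3,0,1]
    - [0,0,0,0,1.3,0,1]
    - [0,0,0,0,1.2,0.3,1]
    - [0,0,0,0,0,0.4,1]
    - [0,0,0,0,0,0.3,1]
    - [0,0,0,0,0,0,1]
    - [0,0,0,0,0,0,1]
    - [0,0,0,0,0,0,1]
    - [0,0,0,0.8,0,0,1]
    - [0,0,0,0.8,0,0,1]
    - [0,0,0,0.8,0,0,1]
    - [0,0,0,0.4,0,0,1]

```text
t: 9.78
tool_pos: [0.501, -0.0113, 0.0378]
tool_rot: [3.13, 0.269, 0.002]
contact_force: [0.2, 0.2, -0.0]
opening: 0.086
```

jog_arm:
  deltas:
    - [0,0,0,0.4,0,0,1]
    - [0,0,0,0.4,0,0,1]
    - [0,0,0,0.4,0,0,1]
    - [0,0,0,0.4,0,0,1]
    - [0,0,0,0.4,0,0,1]
    - [0,0,0,0.4,0,0,1]

```text
t: 10.28
tool_pos: [0.5194, -0.0071, 0.0361]
tool_rot: [-3.129, -0.269, 0.016]
contact_force: [-12.3, -1.3, 7.6]
opening: 0.0854
```

```bash
python3 -c "
from h import *
st();a,_=shot('top','top6');blue(a)
"
```

```text
t 10.28 F cm [-14.66   0.94] z 3.61 toolx-F deg 0.08 tilt [-0.01  -0.002] f [-12.3  -1.3   7.6] op 0.0854
strip cm 1.29 11.53 c [-8.67  0.72] yaw 0.1
```

jog_arm:
  deltas:
    - [0,0,0,0.4,0,0,1]
    - [0,0,0,0.4,0,0,1]
    - [0,0,0,0.4,0,0,1]
    - [0,0,0,0.4,0,0,1]
    - [0,0,0,0.4,0,0,1]
    - [0,0,0,0.4,0,0,1]
    - [0,0,0,0.3,0,0,1]
    - [0,0,0,0.2,0,0,1]
    - [0,0,0,0.2,0,0,1]
    - [0,0,0,0.1,0,0,1]

```text
t: 11.17
tool_pos: [0.5512, -0.002, 0.036]
tool_rot: [-3.129, -0.268, 0.015]
contact_force: [-11.8, -1.6, 5.5]
opening: 0.0853
```

jog_arm:
  deltas:
    - [0,0,0,0.1,0,0,1]
    - [0,0,0,0.1,0,0,1]

```text
t: 11.33
tool_pos: [0.5529, -0.0018, 0.036]
tool_rot: [-3.129, -0.268, 0.015]
contact_force: [-10.8, -2.2, 6.1]
opening: 0.0857
```

```bash
python3 -c "
from h import *
st();a,_=shot('top','top7');blue(a)
"
```

```text
t 11.33 F cm [-11.27   0.9 ] z 3.6 toolx-F deg 0.05 tilt [-0.01  -0.001] f [-10.8  -2.2   6.1] op 0.0857
strip cm 1.3 11.44 c [-5.27  0.66] yaw -0.0
```

Not touching the fence yet, as the force is still only sliding friction. I'll creep on until it rises.

jog_arm:
  deltas:
    - [0,0,0,0.1,0,0,1]
    - [0,0,0,0.1,0,0,1]

```text
t: 11.55
tool_pos: [0.5548, -0.0014, 0.036]
tool_rot: [-3.13, -0.268, 0.016]
contact_force: [-10.7, -1.6, 6.1]
opening: 0.0854
```

jog_arm:
  deltas:
    - [0,0,0,0.1,0,0,1]

```text
t: 11.63
tool_pos: [0.5548, -0.0014, 0.036]
tool_rot: [-3.13, -0.269, 0.021]
contact_force: [-19.8, -3.4, 13.8]
opening: 0.0853
```

jog_arm:
  deltas:
    - [0,0,0,0.1,0,0,1]

```text
t: 11.72
tool_pos: [0.5548, -0.0015, 0.036]
tool_rot: [-3.13, -0.269, 0.025]
contact_force: [-24.1, -4.5, 16.2]
opening: 0.0856
```

Force doubled while the motion stopped, so the block is against the fence. Backing off to check.

jog_arm:
  deltas:
    - [0,0,0,-0.3,0,0,1]
    - [0,0,0,-0.7,0,0,1]
    - [0,0,0,-2,0,0,1]
    - [0,0,0,-2.5,0,0,1]
    - [0,0,0,-1,0,-2.5,1]
    - [0,0,0,0,-3,-3,1]
    - [0,0,0,0,-3.5,-2,1]
    - [0,0,0,0,-3.5,0,1]
    - [0,0,0,0,-3.5,0,1]
    - [0,0,0,0,-3,0,1]
    - [0,0,0,0,0,0,1]
    - [0,0,0,0,0,0,1]

```text
t: 12.72
tool_pos: [0.468, 0.1512, 0.1119]
tool_rot: [3.13, 0.273, 0.001]
contact_force: [0.4, -0.3, 0.8]
opening: 0.0857
```

```bash
python3 -c "
from h import *
a=look('top8');blue(a);b,_=shot('side','side8')
cv2.imwrite('pics/m8.png',np.hstack([cv2.resize(a[115:265,190:350],None,fx=2.5,fy=2.5),cv2.resize(b[150:300,180:340],None,fx=2.5,fy=2.5)])[:,:,::-1])
"
```

```text
t 12.72 F cm [-17.05  17.41] z 11.19 toolx-F deg 0.21 tilt [0.001 0.   ] f [ 0.4 -0.3  0.8] op 0.0857
white size mm 86 118 nblue 36
block F cm [-5.04  0.67] yaw rel -0.0
BL [-0.04  6.67]
BR [-0.04 -5.33]
RR [-10.04  -5.32]
RL [-10.04   6.68]
strip cm 1.29 11.44 c [-5.08  0.65] yaw 0.1
```

View pics/m8.png

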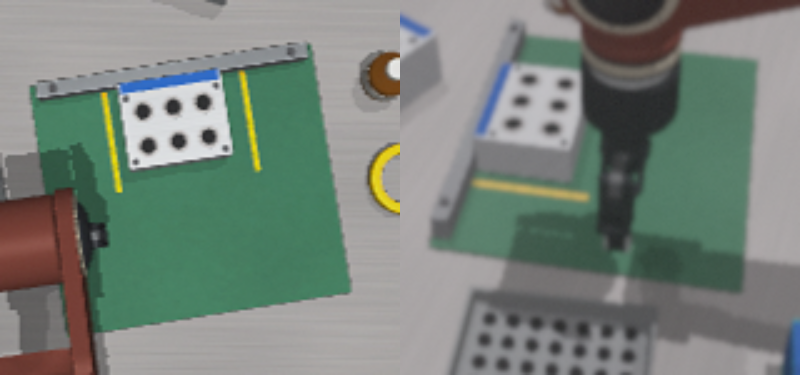

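Both views show the block flush against the fence between the yellow lines, with the gripper clear of it and the bystanders in place. Handing in.

```bash
python3 -c "
from h import *
print(ctrl.finish_job()); st()"
```

```text
the job is handed in; nothing more can be done
None
the job is handed in; nothing more can be done
```

I walked the die block round clockwise from about 92° to 3° off the fence with closed-fingertip pushes at two opposite corners. It faced the fence with about 46 mm to spare. I then pushed it straight up with both open fingertips, which squared it to within about 0.1°. I stopped when the push force doubled with no further movement, then backed the fingers off and handed in at about 13 s; no verdict is reported.

**Last checks:** the top camera put the block's centre 50.4 to 50.8 mm in front of the fence, against 50 mm when flush. It sat 7 mm off the middle, at 0.0 to 0.1°. The tool force was about zero, with the gripper clear of the block. In the last pictures the bottle, tape and tray looked undisturbed, though I did not measure them again.

**Failed or disagreed:**
- My white-top block finder gave wrong poses three times: once when the bench got into its mask, and twice when the arm and its shadow covered part of the block. I used the blue edge for those steps.
- In the last look the two methods agreed to within 1 mm.

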